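Lean the black backdrop panel on the jar viewing stand

TASK

Someone wants to inspect the culture jar on the viewing stand against a dark background. Take the black panel out of the rack and lean it against the green bar of the stand, its foot on the stand's base between the bar and the low lip, square to the bar and in the middle, so that it stays there tilted back by itself. Leave the jar on the stand standing where it is.

Things in the scene. Friction and masses are not known exactly. Their poses are not given: they have to be found in the camera images.
- panel_black_mid (a point): Centre of the black plastic panel: 170 mm tall, 120 wide, 10 thick, about 0.2 kg. x across its thickness, y along its width, z up. It stands upright in one of three slots (40 mm deep, 14 wide) of a fixed rack, next to a white and a blue panel of the same size, 75 mm from centre to centre; its foot is 8 mm and its top 178 mm above the table. Grip it across the thickness near the top.
- stand: Fixed white viewing stand. Origin on the table, under the place for the panel's back lower edge; x level from bar to jar, y along the bar, z up. Base plate 10 mm thick, x -70 to 160 mm, y -100 to 100. Lip 8 mm above the plate, its bar-side face at x = 23 mm. With its back lower edge at x = 0, the panel leans 20 degrees off vertical on the bar, its top towards -x, above the bar.
- stand_bar (a point): Middle of the stand's green bar, on its axis: at x = -41 mm, y = 0, z = 105 mm of the stand, whose axes it shares. The bar is 12 mm in diameter, 180 mm long along y, fixed, on two posts at y = -84 and 84 mm.
- view_jar_mid (a point): centre of the closed clear culture jar with green plantlets and white lid, 72 mm diameter, 90 mm tall, 0.3 kg, standing loose on the stand's base plate near x = 100 mm, y = 0 of the stand; z is up its height

How it is judged:
At the end, for the whole second after the job is handed in: Black panel at rest on the stand's base, leaning on the bar 7 to 33 degrees off vertical, within 12 degrees of square; its centre within 22 mm of the stand's middle (y), at x -42 to -8 mm and 78 to 102 mm above the table. Jar on the stand upright (10 degrees), moved less than 15 mm (angle between the z axis of panel_black_mid and the z axis of stand, either way round between 0.12 and 0.58 rad and angle between the y axis of panel_black_mid and the y axis of stand, either way round below 0.21 rad and x of panel_black_mid in the frame of stand between -0.042 and -0.008 m and y of panel_black_mid in the frame of stand between -0.022 and 0.022 m and z of panel_black_mid in the frame of stand between 0.078 and 0.102 m and linear speed of panel_black below 0.02 m/s and distance of view_jar_mid from where it was at the start of the episode below 0.015 m and angle between view_jar_mid's own z axis and vertical below 0.17 rad); the robot touches nothing.
It fails at once if the jar on the stand is knocked over (angle between view_jar_mid's own z axis and vertical above 0.5 rad).
It also fails if it takes over 35 s, if anything falls off the work surface, if the arm or the gripper's body presses on something with over 40 N, if the wrist force passes 120 N, or if a joint passes its speed limit or range.

ROBOT

A 6-joint arm with a two-finger parallel gripper is mounted at the origin on the work surface. World frame = base frame: x ahead of the robot, y to its left, z up, the work surface at z = 0. Lengths are in m, angles in rad, forces in N, time in s.
With the tool pointing down it reaches from about 0.275 to 0.875 m from the base axis. Payload 12.5 kg.
Tool frame: the origin (TCP) lies at the very end of the fingers, on their centre line; the grasp point (between the pads) lies 19 mm behind it; x points along the fingers, y is the direction in which the jaws open and shut, and the axes are right-handed (so a half turn about x gives the same grasp; the last joint's range is limited). The gripper opens to 85 mm and grips with 20 to 120 N. Pads are 22 mm wide; open, the fingers measure 114 mm over their backs; the gripper's body (76 mm by 85 mm) begins 54 mm behind the grasp point. The pads swing forward as they close: fully open they stand 13 mm farther back than shut.
Start: joints at [1.226, 0.351, 1.652, -0, 1.139, -0.085], TCP at [0.141, 0.532, 0.231] pointing down, gripper open.
Joint ranges: [-2.75, 2.75], [-0.79, 2.1], [0.01, 2.65], [-1.57, 4.71], [0.07, 3.14], [-2.87, 2.87]. Speed limits (rad/s): [2.22, 2.22, 2.79, 3.14, 3.14, 3.14].

INTERFACE

Orientations are given as a 3x3 rotation matrix whose columns are the frame's x, y, z axes.
In Python, from bench import manip gives the robot as it stands. Calls block until the motion is done:
- manip.move_ptp(position, orientation): joint-space move of the TCP to a pose.
- manip.move_l(position, attitude=None, max_speed=0.15): straight line of the TCP; attitude=None keeps the orientation; max_speed is the mean speed in m/s.
- manip.move_j(angles): joint-space move.
- manip.set_gripper(opening, effort=None): opening from 0.0 (shut) to 1.0 (fully open); effort is the grip in N (None keeps the last); returns when the fingers have stopped.
- manip.dwell(seconds).
- manip.inverse_kinematics(position, orientation): joint angles nearest the present ones, or None.
- manip.grab_frame(name): name is "scene" or "top" or "wrist"; returns (picture, depth): 384x512x3 uint8, red, green, blue; 384x512 float32, m along the optical axis (not along the pixel's ray), 0 where there is no reading.
- manip.get_calibration(name): a dict with "camera_matrix" (3x3 intrinsics, pixels), "k1" (the pictures are not rectified: a ray, as slopes to the right and down, at radius r is drawn at 1 + k1 r^2 times it, then the intrinsics apply), "R" (3x3) and "t" (3): a world point X has camera coordinates R X + t. Camera axes: x right, y down, z forward; pixel columns grow to the right and rows downward; lengths in m; the calibration is good to about 2 mm. A picture is of the moment at which its call begins: read the wrist's pose just before it. get_calibration takes no time and is no camera call; for the wrist camera it gives the pose at the moment of the call.
A pose or a line that the arm cannot do raises manip.Unreachable and nothing moves.
- manip.sign_off(): hands the job in, once; it reports no verdict.
Trained networks look in the newest picture that a camera, given by its name, has taken for a name from the list of things; names that differ only in an ending like _2 or _b are one class to them, and where a whole thing is asked for, a point or a joint stands for the part that bears it (a point fixed in the world has none). Each returns a list of dicts, best first, with "confidence" (0 to 1); they miss things now and then, are a little off and sometimes report something else, mostly with a low value. They report only what shows in the picture. A call takes as long as a camera call.
- manip.look_for(camera, name): "at" ([x, y, z] in m, in world coordinates, good to about 4 mm: the middle of the surface that is visible of it).
Readings, each from a call of its own:
- manip.current_time(): time.
- manip.current_qpos(): joint angles.
- manip.current_joint_vel(): joint speeds.
- manip.current_joint_torque(): joint torques, N m.
- manip.current_ee_pos(): TCP position.
- manip.current_tcp_rot(): TCP orientation.
- manip.current_force(): force on the tool from outside, world axes, zero at the start.
- manip.current_ft_torque(): the same for the moment, N m.
- manip.current_grip_width(): opening from 0.0 (shut) to 1.0 (fully open).
Only numpy, scipy, OpenCV 4.12 (cv2) and the standard library are available. Lean on these libraries where they do the work, as an engineer would, in place of code of your own. Each camera call takes 0.05 s, during which the arm holds its last target.

## Working session

There is one attempt and no reset: what is moved stays moved. The work goes in short steps, each a Python script; the robot and the scene stay as the last script left them, time stands still between calls to the robot, and variables do not carry over. Pictures are saved under pics/ and viewed, and the job is handed in when it is done.

```bash
mkdir -p pics; ls; cat > h.py <<'E'
import numpy as np, cv2
from bench import manip
def save(cam,name):
    p,d=manip.grab_frame(cam)
    cv2.imwrite(f'pics/{name}.png',p[:,:,::-1]); np.save(f'pics/{name}_d.npy',d); np.save(f'pics/{name}_rgb.npy',p)
    c=manip.get_calibration(cam); np.savez(f'pics/{name}_c.npz',**{k:np.array(v) for k,v in c.items()})
    return p,d,c
def cloud(d,c):
    K=np.array(c['camera_matrix']);k1=float(c['k1']);R=np.array(c['R']);t=np.array(c['t'])
    v,u=np.mgrid[0:d.shape[0],0:d.shape[1]]
    pts=np.stack([u.ravel(),v.ravel()],-1).astype(np.float64)[:,None]
    n=cv2.undistortPoints(pts,K,np.array([k1,0,0,0.])).reshape(*d.shape,2)
    X=np.dstack([n,np.ones(d.shape)])*d[...,None]
    W=(X-t)@R
    W[d<=0]=np.nan
    return W
E
python3 - <<'E'
from h import *
for cam in ("scene","top","wrist"):
    save(cam,cam+"0")
    for n in ("panel_black_mid","stand","stand_bar","view_jar_mid"):
        if cam!="wrist": print(cam,n,[(np.round(r['at'],4),round(r['confidence'],2)) for r in manip.look_for(cam,n)][:3])
print(manip.current_time())
E
python3 -c "
import cv2,numpy as np
a=[cv2.imread(f'pics/{c}0.png') for c in ('scene','top')]
"
```

```text
pics
scene panel_black_mid [(array([0.5533, 0.2003, 0.1257]), 0.87)]
scene stand [(array([ 0.5762, -0.1991,  0.0119]), 0.77)]
scene stand_bar []
scene view_jar_mid [(array([ 0.6664, -0.2211,  0.0905]), 0.61)]
top panel_black_mid [(array([0.5469, 0.19  , 0.1463]), 0.58)]
top stand [(array([ 0.5743, -0.214 ,  0.0095]), 0.72)]
top stand_bar [(array([ 0.5786, -0.2104,  0.0099]), 0.85)]
top view_jar_mid [(array([ 0.6493, -0.237 ,  0.1008]), 0.76)]
0.55
```

View pics/scene0.png

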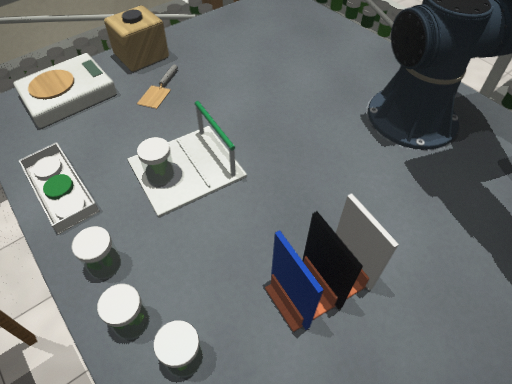

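View pics/top0.png

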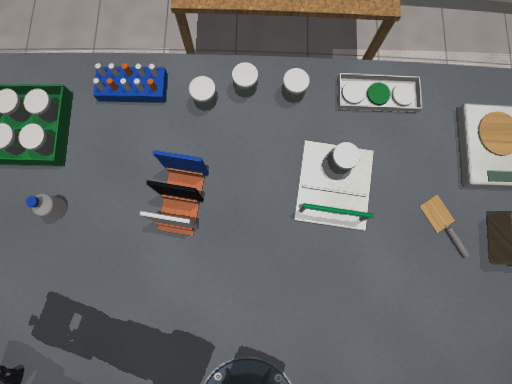

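The scene view shows the stand (bar ~(215,125), jar ~(155,160)) and the rack with blue, black and white panels (black ~(332,258)). The top view shows the black panel at ~(175,191), the stand at ~(335,185) and its green bar at ~(336,211). The bar is on the robot side. Next I'll fit the geometry from the depth.

```bash
cat > fit.py <<'E'
from h import *
def load(n):
    return np.load(f'pics/{n}_rgb.npy').astype(int),np.load(f'pics/{n}_d.npy'),np.load(f'pics/{n}_c.npz')
def lin(P):
    m=P.mean(0);u,s,v=np.linalg.svd(P-m,full_matrices=False);return m,v,s/np.sqrt(len(P))
for n in ("top0","scene0"):
    p,d,c=load(n);W=cloud(d,c);X,Y,Z=W[...,0],W[...,1],W[...,2]
    r,g,b=p[...,0],p[...,1],p[...,2]
    print(n,"table z",np.nanmedian(Z))
    box=(X>.4)&(X<.8)&(Y<-.05)&(Y>-.4)
    m=box&(g>r*1.5+20)&(g>b+15)&(Z>.085)&(Z<.125)&(X<.62)
    P=W[m];mm,v,s=lin(P);print("bar",len(P),mm,v[0],np.degrees(np.arctan2(v[0][1],v[0][0])),s,"z",np.percentile(P[:,2],[5,50,95]),'y',P[:,1].min(),P[:,1].max())
    m=box&(Z>.003)&(Z<.022)&(r>140)&(abs(r-g)<30)
    P=W[m][:,:2].astype(np.float32);R=cv2.minAreaRect(P);print("base",len(P),R)
    box=(X>.4)&(X<.75)&(Y>.05)&(Y<.4)
    m=box&(Z>.172)&(Z<.19);P=W[m]
    for nm,mk in (("black",(r<60)&(b<60)),("white",(r>120)),("blue",(b>r+50))):
        P=W[m&mk]
        if len(P)>5:
            mm,v,s=lin(P[:,:2]);print(nm,len(P),mm,v[0],s,np.ptp((P[:,:2]-mm)@v[0]), P[:,2].mean())
        P=W[box&mk&(Z>.06)&(Z<.19)]
        if len(P)>5:
            mm,v,s=lin(P);print("  face",nm,len(P),mm,v[2],s)
    m=(X>.55)&(X<.8)&(Y<-.1)&(Y>-.33)&(Z>.09)&(Z<.12)&(r>150)&(abs(r-g)<30)
    print("jar lid",cv2.minEnclosingCircle(W[m][:,:2].astype(np.float32)),np.median(W[m],0))
E
python3 fit.py
```

```text
top0 table z -0.0008266384912568013
bar 291 [ 0.50938979 -0.21688342  0.10883963] [-0.12423482 -0.99224676 -0.00347455] -97.13661321577293 [0.05205492 0.00302146 0.00235196] z [0.1047577  0.10885962 0.11229574] y -0.3064995888586055 -0.12772684272469045
base 4251 ((0.5955171585083008, -0.22826960682868958), (0.19912588596343994, 0.23052763938903809), 82.90955352783203)
black 214 [0.54847273 0.19479144] [0.14184661 0.98988865] [0.03479072 0.00297875] 0.11819239608969309 0.17719721737836294
  face black 515 [0.54561558 0.19218247 0.14374401] [-0.99018752  0.13269305  0.04383186] [0.03805    0.03489567 0.00256575]
white 208 [0.47432502 0.20560496] [-0.13604234 -0.99070302] [0.03462388 0.00279259] 0.11857276542019368 0.177193590498222
  face white 208 [0.47432502 0.20560496 0.17719359] [-0.02372309  0.00222576 -0.99971609] [0.0346239  0.00279309 0.00170636]
blue 214 [0.62295239 0.1847586 ] [0.14022847 0.99011917] [0.03450639 0.00307599] 0.11957721298989618 0.1771983739478667
  face blue 615 [0.619877   0.18374809 0.13928271] [-0.98919535  0.14056099  0.04165542] [0.03791575 0.03413768 0.
[... 643 characters left out ...]
.20137613 0.13175503] [ 0.98939815 -0.14433707  0.01606568] [0.03702796 0.03548537 0.00485349]
white 375 [0.4767635  0.21016618] [0.13544979 0.99078421] [0.0347703  0.00302181] 0.11924819956508828 0.1778917471984862
  face white 382 [0.47954638 0.21083823 0.17649802] [ 0.45798307 -0.06799798  0.88635647] [0.03577107 0.0214183  0.00272396]
blue 466 [0.62562078 0.19109713] [-0.13676539 -0.99060347] [0.03433861 0.00292307] 0.11893503351224874 0.17778392184935804
  face blue 466 [0.62562078 0.19109713 0.17778392] [-0.0372885   0.00968083 -0.99925765] [0.03433896 0.00292488 0.0011494 ]
jar lid ((0.6571809649467468, -0.24029739201068878), 0.037642497569322586) [ 0.65922073 -0.23904437  0.09979205]
```

```bash
cat >> h.py <<'E'
a=np.radians(8.0); PN=np.array([np.cos(a),-np.sin(a),0]); PC=np.array([.5502,.1977,0])
O=np.array([.5517,-.2217,0]); XS=np.array([np.cos(np.radians(7.06)),-np.sin(np.radians(7.06)),0]); YS=np.array([-XS[1],XS[0],0]); ZS=np.array([0,0,1.])
def rot(x,y): return np.column_stack([x,y,np.cross(x,y)])
def best(pos,R):
    """choose jaw sign with smaller |q6|"""
    out=[]
    for s in (1,-1):
        M=rot(R[:,0],s*R[:,1]); q=manip.inverse_kinematics(pos,M)
        if q is not None: out.append((np.abs(np.array(q)-np.array(manip.current_qpos())).max(),s,M,q))
    return sorted(out,key=lambda o:o[0])
def spose(xs,zs,tilt,along,y=0.):
    """TCP pose: panel back lower edge at stand (xs,y,zs), tilt rad, TCP at 'along' up the panel from foot"""
    u=-np.sin(tilt)*XS+np.cos(tilt)*ZS; n=np.cos(tilt)*XS+np.sin(tilt)*ZS
    return O+xs*XS+y*YS+zs*ZS+along*u+.005*n, -u, n
E
python3 - <<'E'
from h import *
print(manip.current_tcp_rot())
R=rot(np.array([0,0,-1.]),PN)
for z in (.139,.33):
    for o in best(PC+[0,0,z],R): print(z,o[1],np.round(o[3],3))
for xs,zs in ((.008,.19),(.008,.012)):
  for t in (0,20):
    p,x,y=spose(xs,zs,np.radians(t),.131)
    for o in best(p,rot(x,y)): print(xs,zs,t,np.round(p,3),o[1],np.round(o[3],3))
b=best(PC+[0,0,.30],R)[0]
manip.set_gripper(0.6,50)
manip.move_ptp(PC+[0,0,.27],b[2])
save('wrist','w1'); print(b[1],manip.current_time(), [(np.round(r['at'],4),r['confidence']) for r in manip.look_for('wrist','panel_black_mid')])
E
```

```text
[[-2.97154914e-05  2.56873230e-01  9.66445106e-01]
 [-2.27425955e-08  9.66445106e-01 -2.56873230e-01]
 [-1.00000000e+00 -7.65509372e-06 -2.87125493e-05]]
0.139 1 [ 0.265  0.52   1.642 -0.     0.98   0.405]
0.139 -1 [ 0.265  0.52   1.642 -0.     0.98  -2.737]
0.33 1 [ 0.265  0.336  1.427 -0.     1.378  0.405]
0.33 -1 [ 0.265  0.336  1.427 -0.     1.378 -2.737]
0.008 0.19 0 [ 0.565 -0.223  0.321] 1 [-0.453  0.386  1.378 -0.     1.377 -0.33 ]
0.008 0.19 0 [ 0.565 -0.223  0.321] -1 [-0.453  0.386  1.378 -0.     1.377  2.812]
0.008 0.19 20 [ 0.52  -0.218  0.315] 1 [-0.546  0.149  1.743  0.175  0.936 -0.504]
0.008 0.19 20 [ 0.52  -0.218  0.315] -1 [-0.546  0.149  1.743  0.175  0.936  2.638]
0.008 0.012 0 [ 0.565 -0.223  0.143] 1 [-0.453  0.551  1.576 -0.     1.014 -0.33 ]
0.008 0.012 0 [ 0.565 -0.223  0.143] -1 [-0.453  0.551  1.576 -0.     1.014  2.812]
0.008 0.012 20 [ 0.52  -0.218  0.137] 1 [-0.546  0.378  1.936  0.283  0.525 -0.646]
0.008 0.012 20 [ 0.52  -0.218  0.137] -1 [-0.546  0.378  1.936  0.283  0.525  2.495]
1 2.95 [(array([0.5502, 0.2034, 0.1778]), 0.71)]
```

View pics/w1.png

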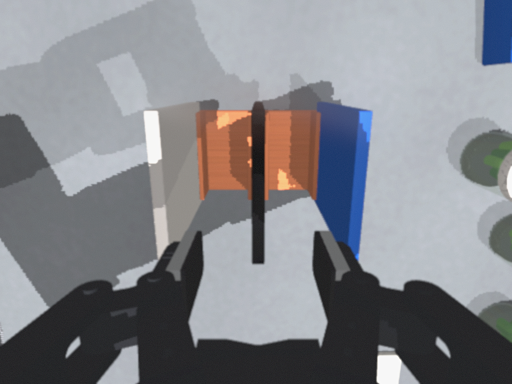

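The wrist view shows the black panel's top edge vertical at col 258, rows 102–265. It is centred between the fingers (203 and 315) and square to them. I'll check the width centre from the depth, then grasp and lift.

```bash
python3 - <<'E'
from h import *
p=np.load('pics/w1_rgb.npy').astype(int);d=np.load('pics/w1_d.npy');c=np.load('pics/w1_c.npz')
W=cloud(d,c);m=(W[...,2]>.170)&(W[...,2]<.186)&(p.max(2)<60)
m[:,:235]=0;m[:,285:]=0;m[290:]=0
P=W[m];t=np.array([-PN[1],PN[0],0]);s=(P-PC)@t;q=(P-PC)@PN
print(len(P),'along',s.min(),s.max(),'across',q.min(),q.max(),np.polyfit(s,q,1))
E
```

```text
1665 along -0.06187599714049807 0.05306172096970945 across -0.006127440060730371 0.0025245207381435998 [-0.00492987 -0.00183408]
```

```bash
python3 - <<'E'
from h import *
R=rot(np.array([0,0,-1.]),PN); C=PC-.001*PN
manip.move_l(C+[0,0,.139],R,max_speed=.12)
print('f',manip.current_force())
manip.set_gripper(0.0,60); print('grip',manip.current_grip_width()*85,'f',manip.current_force())
manip.move_l(C+[0,0,.25],max_speed=.1)
manip.move_l(C+[0,0,.335],max_speed=.15)
print('grip',manip.current_grip_width()*85,'f',manip.current_force(),manip.current_ee_pos(),manip.current_time())
save('scene','s2')
E
```

```text
f [-2.0869923  -0.50133479  0.28384696]
grip 9.312949103531889 f [-0.18385269  0.52020357  3.84639885]
grip 9.383933433537916 f [ 0.20382263  0.09033965 -2.00282423] [0.54883692 0.1977415  0.33382643] 6.6667
```

View pics/s2.png

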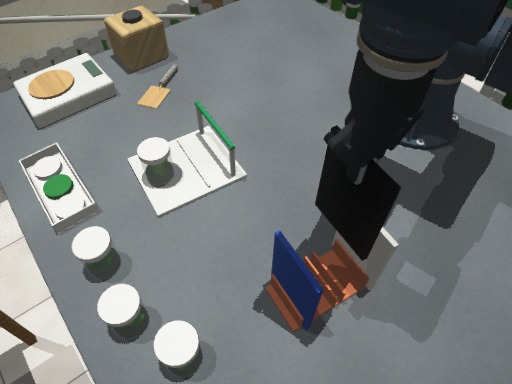

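The black panel is in the gripper (~(358,200)), hanging square and clear of the neighbouring panels. I'll carry it to the pose above the stand, tilted.

```bash
python3 - <<'E'
from h import *
p,x,y=spose(.008,.20,np.radians(20),.131)
manip.move_ptp(p,rot(x,y))
p,x,y=spose(.008,.125,np.radians(20),.131)
manip.move_l(p,rot(x,y),max_speed=.15)
print(manip.current_ee_pos()-p,manip.current_time(),manip.current_force())
for cam in('scene','top','wrist'):
    P,d,c=save(cam,cam+'3'); W=cloud(d,c)
    S=np.stack([(W-O)@XS,(W-O)@YS,W[...,2]],-1)
    m=(P.max(2)<70)&(abs(S[...,1])<.09)&(S[...,0]>-.06)&(S[...,0]<.05)&(S[...,2]>.115)&(S[...,2]<.215)
    Q=S[m]; 
    if len(Q)<50: print(cam,len(Q)); continue
    A=np.c_[Q[:,1:],np.ones(len(Q))]; k=np.linalg.lstsq(A,Q[:,0],rcond=None)[0]
    r=Q[:,0]-A@k; ok=abs(r)<.006; k=np.linalg.lstsq(A[ok],Q[ok,0],rcond=None)[0]
    print(cam,len(Q),'y',np.percentile(Q[ok][:,1],[0.5,99.5]),'z',np.percentile(Q[:,2],[.5,99.5]),'yaw',np.degrees(np.arctan(k[0])),'tilt',-np.degrees(np.arctan(k[1])),'x at z=.13 y=0',k@[0,.13,1])
E
```

```text
[5.79668038e-04 4.41868102e-05 8.26647706e-04] 8.9083 [ 0.00728356 -0.24195833 -0.97405564]
scene 1228 y [-0.05894444  0.06054214] z [0.12995863 0.21458585] yaw 0.14829015484679872 tilt 20.20568399371013 x at z=.13 y=0 0.01802209038308681
top 180 y [-0.01927542  0.05702195] z [0.13061914 0.21453097] yaw -1.0403097660689387 tilt 19.85391178966552 x at z=.13 y=0 0.016878153845617652
wrist 29
```

View pics/scene3.png

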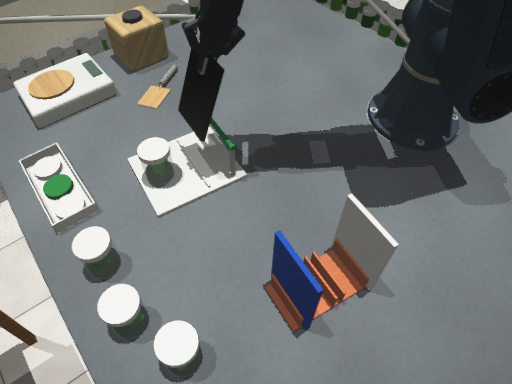

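View pics/wrist3.png

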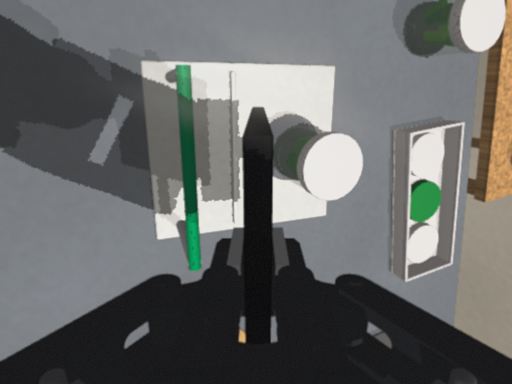

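The scene view shows the panel above the stand, tilted top back (20.2°). It is centred within 1 mm (y −59 to +60.5 mm) and its front face is where it was planned. The wrist view shows it in front of the bar and clear of the jar. I'll lower it now, sensing force near the base.

```bash
python3 - <<'E'
from h import *
T=np.radians(20)
def go(xs,zs,v):
    p,x,y=spose(xs,zs,T,.131); manip.move_l(p,rot(x,y),max_speed=v)
go(.0075,.022,.08); manip.dwell(.2)
f0=np.array(manip.current_force()); print('f0',f0,manip.current_time())
zs=.022
while zs>.004:
    zs-=.001; go(.0075,zs,.02); f=np.array(manip.current_force())-f0
    if f[2]>3: break
print('contact zs',zs,f)
xs=.0075
while xs>-.008:
    xs-=.001; go(xs,zs,.02); f=np.array(manip.current_force())-f0
    print(round(xs,4),np.round(f,1))
    if f@XS>4: break
print(manip.current_time())
save('scene','scene4');save('top','top4')
E
```

```text
f0 [ 0.37065997  0.88249282 -1.9444723 ] 10.7
contact zs 0.009999999999999988 [-1.99961318 -1.02848757  3.79815762]
0.0065 [-0.5 -1.1  2.3]
0.0055 [ 0.  -1.6  2.6]
0.0045 [ 0.6 -0.9  2.8]
0.0035 [ 0.2 -1.1  2.3]
0.0025 [ 0.8 -0.7  3.7]
0.0015 [ 0.7 -1.2  3. ]
0.0005 [ 1.  -1.8  3.8]
-0.0005 [ 1.1 -0.8  2.7]
-0.0015 [ 8.8 -1.2  0.5]
15.95
```

View pics/scene4.png

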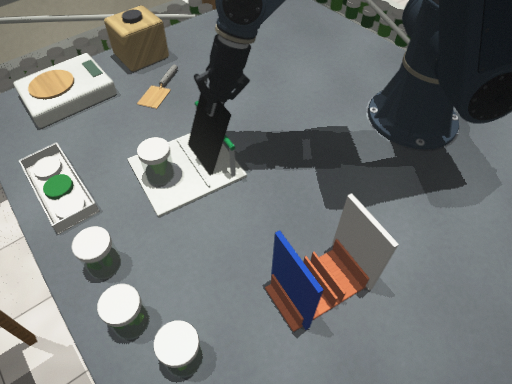

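It touched the base at z = 10 mm and the bar at x ≈ −1 mm, both as expected. I'll release and back off along the tool axis.

```bash
python3 - <<'E'
from h import *
manip.set_gripper(0.12); manip.dwell(.2); print(manip.current_force())
manip.set_gripper(0.45); manip.dwell(.2); print(manip.current_force())
R=np.array(manip.current_tcp_rot());p=np.array(manip.current_ee_pos())
manip.move_l(p-.10*R[:,0],max_speed=.08)
manip.move_l(p-.10*R[:,0]-.10*XS+[0,0,.08],max_speed=.15)
print(manip.current_time(),manip.current_force())
for cam in('scene','top'):
    P,d,c=save(cam,cam+'5'); W=cloud(d,c)
    S=np.stack([(W-O)@XS,(W-O)@YS,W[...,2]],-1)
    m=(P.max(2)<70)&(abs(S[...,1])<.09)&(S[...,0]>-.08)&(S[...,0]<.04)&(S[...,2]>.02)&(S[...,2]<.19)
    Q=S[m]
    if len(Q)<50: print(cam,len(Q)); continue
    A=np.c_[Q[:,1:],np.ones(len(Q))]; ok=np.ones(len(Q),bool)
    for _ in range(5):
        k=np.linalg.lstsq(A[ok],Q[ok,0],rcond=None)[0]; ok=abs(Q[:,0]-A@k)<.005
    print(cam,len(Q),ok.sum(),'y',np.percentile(Q[ok][:,1],[0.5,99.5]),'z',np.percentile(Q[ok][:,2],[.5,99.5]),'yaw',np.degrees(np.arctan(k[0])),'tilt',-np.degrees(np.arctan(k[1])),'front x at z=.013',k@[0,.013,1])
    r,g=P[...,0].astype(int),P[...,1].astype(int);X,Y,Z=W[...,0],W[...,1],W[...,2]
    m=(X>.55)&(X<.8)&(Y<-.1)&(Y>-.33)&(Z>.09)&(Z<.12)&(r>150)&(abs(r-g)<30)
    print("jar lid",cv2.minEnclosingCircle(W[m][:,:2].astype(np.float32)),np.median(W[m],0))
E
```

```text
[ 5.92842405 -0.91212064  0.96529423]
[ 0.62793356 -1.08427813 -0.23336301]
19.45 [-0.78842175 -0.62307716 -0.24340839]
scene 2123 1981 y [-0.05838568  0.06018422] z [0.02119213 0.17234655] yaw -0.2758982457886575 tilt 21.365129643276823 front x at z=.013 0.012829895486747036
jar lid ((0.6583220362663269, -0.23983851075172424), 0.0369209423661232) [ 0.65930592 -0.23873157  0.09977961]
top 821 727 y [-0.06081854  0.05700809] z [0.02050262 0.17400942] yaw 0.28516951217914777 tilt 21.908025689677036 front x at z=.013 0.011015325275543868
jar lid ((0.6575950384140015, -0.2421288788318634), 0.035783715546131134) [ 0.65718691 -0.24142806  0.09890677]
```

View pics/scene5.png

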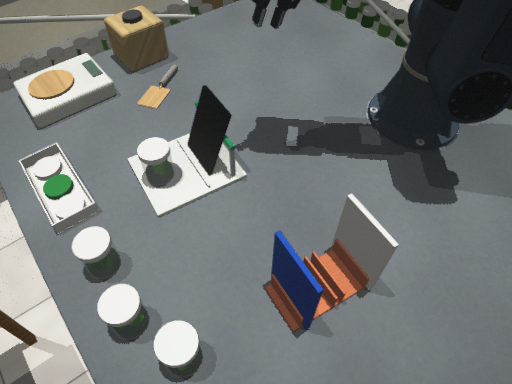

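View pics/top5.png

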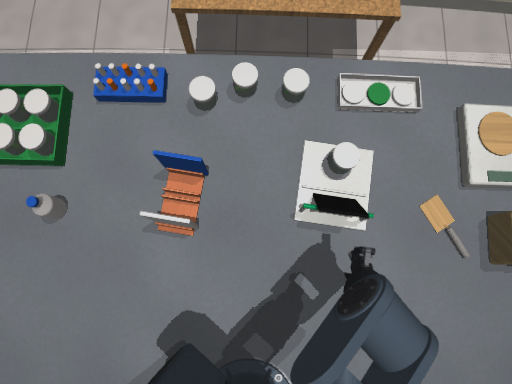

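The panel (scene ~(210,130), top ~(340,206)) leans on the bar with the gripper well clear, and the jar hasn't moved. I'll check once more that it isn't creeping, then hand in.

```bash
python3 - <<'E'
from h import *
manip.dwell(1.0)
P,d,c=save('scene','scene6'); P0=np.load('pics/scene5_rgb.npy')
D=np.abs(P.astype(int)-P0.astype(int)).max(2)[80:220,120:250]
print('changed px',(D>25).sum(),manip.current_time())
if (D>25).sum()<30: manip.sign_off(); print('signed off')
E
```

```text
changed px 1 20.6
the job is handed in; nothing more can be done
signed off
```

I took the black panel out of the rack and leaned it against the green bar, with its foot on the stand's base. I handed the job in at about 20.6 s, and none of the checks failed; no verdict is reported.

- **Panel:** It leans about 21–22° off vertical and is within 0.3° of square to the bar. It is centred to within about 2 mm in y, and its front foot edge is at x ≈ 11–13 mm, short of the lip at 23 mm. The lean is slightly more than the nominal 20°. The top and scene cameras differ by about 2 mm, which is within their calibration.
- **Stability:** Two pictures taken about a second apart after release show no change around the stand.
- **Jar:** Its lid is within about 1 mm of where it started.
- **Robot:** The gripper is well clear of everything. The forces I read during contact stayed below about 10 N.

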